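Lay out the courses of a segmented bowl on their glue-up boards

ROBOT

A 6-joint arm with a two-finger parallel gripper is mounted at the origin on the work surface. World frame = base frame: x ahead of the robot, y to its left, z up, the work surface at z = 0. Lengths are in m, angles in rad, forces in N, time in s.
With the tool pointing down it reaches from about 0.25 to 0.725 m from the base axis. Payload 4 kg.
Tool frame: the origin (TCP) lies midway between the tips of the shut fingers; the grasp point (between the pads) lies 19 mm behind it; z points along the fingers, y is the line along which they close (so a half turn about z gives the same grasp; the last joint's range is limited). The gripper opens to 85 mm and grips with 20 to 120 N. Pads are 22 mm wide; open, the fingers measure 114 mm over their backs; the gripper's body (76 mm by 85 mm) begins 54 mm behind the grasp point. The pads swing forward as they close: fully open they stand 13 mm farther back than shut.
Start: joints at [1.341, 0.241, 0.005, 1.335, 0, 1.571], TCP at [0.114, 0.487, 0.231] pointing down, gripper open.
Joint ranges: [-2.72, 2.72], [-1.05, 1.87], [-1.09, 1.28], [-1.99, 2.15], [-1.42, 1.44], [-3.14, 3.14]. Speed limits (rad/s): [2.79, 2.79, 3.14, 3.14, 3.14, 3.14].

INTERFACE

Orientations are given as a unit quaternion [x, y, z, w].
In Python, from workcell import get_obs, camera, job_done, silhouettes gives the robot as it stands. The module is installed in compiled form; this text tells all that it offers.
- The arm moves only by the tool drive_tool, never from a script. Its argument "increments" is a list of rows, each a list of 3 entries, a list of its own where there are three numbers: the shift along the world's x, y, z in mm, then the turn, a rotation vector about the world's x, y, z in degrees, then the opening, from 0 (shut) to 1 (fully open). A call has 1 to 8 rows; each row shifts and turns the commanded pose from where the row before left it; what a row does not reach is not made up. A row lasts 1/12 s, in which the tool goes at most 41.7 mm and 7.16 degrees, less where a joint would pass 70% of its speed; a pose out of reach is approached as far as the arm can. A call is refused whole if a number of a shift passes 41.7 or a number of a turn 7.16, either way. A call with a gripper value outside its range is refused whole. The fingers move at their own pace and stop on an object; the grip force is fixed at half the most. Time passes only in rows, so rows that do not move let the fingers close. It gives the time, the measured TCP pose, the force, the opening and the grip force at its end, in the units of the state.
- get_obs(): the state, without advancing time (a new reading comes with each control period).
- camera(name): name is "scene" or "side" or "wrist"; returns a dict with "image" (384x512x3 uint8, red, green, blue), "K" (3x3 intrinsics, pixels), "k1" (the pictures are not rectified: a ray, as slopes to the right and down, at radius r is drawn at 1 + k1 r^2 times it, then the intrinsics apply), "view" (4x4, takes a point from world to camera coordinates). Camera axes: x right, y down, z forward; pixel columns grow to the right and rows downward; lengths in m; the calibration is good to about 2 mm. A picture is of the moment at which its call begins. There is no depth.
- job_done(): hands the job in; it is judged then, once.
Trained networks look in a picture, given as the dict that the camera call returned (one of the last four; its "shot" number tells which), for a name from the list of things; names that differ only in an ending like _2 or _b are one class to them, and where a whole thing is asked for, a point or a joint stands for the part that bears it (a point fixed in the world has none). Each returns a list of dicts, best first, with "conf" (0 to 1); they miss things now and then, are a little off and sometimes report something else, mostly with a low value. They report only what shows in the picture. A call takes as long as a camera call. They do not tell look-alikes from the thing itself.
- silhouettes(query, picture): "region" (384x512 bool, what is visible of it) and "bbox" ([left, top, right, bottom] in pixels, round what is visible of it).
The state is a dict: "clock": time; "joint_pos": joint angles; "joint_vel": joint speeds; "tau": joint torques, N m; "eef_pos": TCP position; "tool_rot": TCP orientation; "ft_force": force on the tool from outside, world axes, zero at the start; "ft_torque": the same for the moment, N m; "grip_width": finger opening in m; "grasp_force": force on a finger pad.
Only numpy, scipy, OpenCV 4.12 (cv2) and the standard library are available. Lean on these libraries where they do the work, as an engineer would, in place of code of your own. Each camera call takes 0.05 s, during which the arm holds its last target. There are 200 camera calls.

TASK

Lay out the four wooden parts of a segmented bowl for gluing: put the large ring, the small ring, the five-segment arc and the round base disc each flat on the plywood board that bears its own black silhouette, covering that silhouette, the arc turned the same way as its silhouette. Leave the hammer and the glue bottle where they are.

Things in the scene. Friction and masses are not known exactly. Their poses are not given: they have to be found in the camera images.
- large_ring: Large loose ring of twelve glued wooden segments, light and dark, lying flat: 110 mm across outer flats, bore 60 mm across flats, wall 25 mm thick, 20 mm high, about 90 g. Can be pinched by its wall from above, one finger in the bore. Twelve flat faces: x, and every 30 degrees on, runs square through the middle of one. Origin: ring centre (empty bore) on the underside, z up.
- small_ring: Small loose ring of twelve glued wooden segments, lying flat: 58 mm across outer flats, bore 24 mm, 20 mm high, about 30 g. Can be picked across its outside. Twelve flat faces: x, and every 30 degrees on, runs square through the middle of one. Origin: ring centre (empty bore) on the underside, z up.
- arc: Loose arc of five wooden segments, 150 degrees of a ring like the large one: wall from 30 to 55 mm from the ring's centre, 20 mm high, about 36 g, lying flat. Origin: that ring's centre, in empty air on the hollow side, level with the underside. x points from it square through the middle segment (wall from x = 30 to 55 mm); the arc spans 75 degrees either side of x; z up.
- disc: Loose solid round wooden base disc, 48 mm in diameter, 20 mm high, about 25 g, lying flat. Origin: centre of the underside; z up.
- board_large: Square plywood board, 120 x 120 x 6 mm, fixed to the table, black silhouette painted on its top. Origin: centre of its underside, on the table; z up, top face at z = 6 mm. Silhouette: the large ring at true size, centred.
- board_small: Square plywood board, 120 x 120 x 6 mm, fixed to the table, black silhouette painted on its top. Origin: centre of its underside, on the table; z up, top face at z = 6 mm. Silhouette: the small ring at true size, centred.
- board_arc: Square plywood board, 120 x 120 x 6 mm, fixed to the table, black silhouette painted on its top. Origin: centre of its underside, on the table; z up, top face at z = 6 mm. Silhouette: the arc at true size, its middle segment towards the board's +x and its ring centre at x = -31 mm, y = 0: an arc lying right has its origin at (-31, 0, 6) mm in the board's frame and its axes parallel to the board's.
- board_disc: Square plywood board, 120 x 120 x 6 mm, fixed to the table, black silhouette painted on its top. Origin: centre of its underside, on the table; z up, top face at z = 6 mm. Silhouette: the 48 mm disc at true size, centred.
- hammer: Bystander: a loose hammer of 300 mm with a dark handle, lying roughly along y beyond the far side of the work. Origin: about the middle of its length, on the table.
- glue_bottle: Bystander: a loose yellow glue bottle standing upright, 60 mm in diameter and 160 mm tall, on the robot's right beside the work. Origin: centre of its base.
Mind the look-alikes: they are no part of the job. Leave any pink look-alike of the disc alone. Leave any blue look-alike of the arc alone.

How it is judged:
At the end, for the whole second after the job is handed in: Each part lies flat (0.1 rad) and at rest on its own board, underside within 3 mm of the board's top. Rings and disc: centres within 12 mm, yaw free. Arc: its origin in the board's frame within 12 mm per axis of (-31, 0) mm, and the board's origin in the arc's frame of (31, 0) mm (horizontal distance between large_ring and board_large below 0.012 m and z of large_ring in the frame of board_large between 0.003 and 0.009 m and angle between each of large_ring, small_ring, arc, disc's own z axis and vertical below 0.1 rad and linear speed of each of large_ring, small_ring, arc, disc below 0.02 m/s and horizontal distance between small_ring and board_small below 0.012 m and z of small_ring in the frame of board_small between 0.003 and 0.009 m and x of arc in the frame of board_arc between -0.043 and -0.019 m and y of arc in the frame of board_arc between -0.012 and 0.012 m and x of board_arc in the frame of arc between 0.019 and 0.043 m and y of board_arc in the frame of arc between -0.012 and 0.012 m and z of arc in the frame of board_arc between 0.003 and 0.009 m and horizontal distance between disc and board_disc below 0.012 m and z of disc in the frame of board_disc between 0.003 and 0.009 m); the robot touches nothing.
It fails at once if the hammer is moved by more than 30 mm (distance of hammer from where it was at the start of the episode above 0.03 m).
It fails at once if the glue bottle is moved by more than 30 mm or tipped (distance of glue_bottle from where it was at the start of the episode above 0.03 m or angle between glue_bottle's own z axis and vertical above 0.4 rad).
It also fails if it takes over 99 s, if anything falls off the work surface, if the arm or the gripper's body presses on something with over 40 N, if the wrist force passes 120 N, or if a joint passes its speed limit or range.

## Working session

There is one attempt and no reset: what is moved stays moved. The work goes in short steps, Python scripts to look and compute and a tool call to move; the robot and the scene stay as the last step left them, time stands still between calls to the robot, and variables do not carry over. Pictures are saved under pics/ and viewed, at most 14 in all, crops included, and the job is handed in when it is done.

Besides the shell and the picture viewer there is one more tool, called after ">>>" by a JSON object that holds its "method" and its "body". drive_tool: Moves the arm, as the interface text tells. Its arguments: {"type":"object","properties":{"increments":{"type":"array"}},"required":["increments"]}

```bash
mkdir -p pics; cat > h.py <<'E'
import numpy as np, cv2
from workcell import get_obs, camera, job_done, silhouettes
def save(c,n): cv2.imwrite(f'pics/{n}.png',c['image'][:,:,::-1])
def px(c,P):
    p=c['view']@np.append(P,1); s=p[:2]/p[2]; s=s*(1+c['k1']*(s@s)); return c['K'][:2,:2]@s+c['K'][:2,2]
def ray(c,uv):
    d=np.linalg.solve(c['K'],[*uv,1])[:2]; s=d.copy()
    for _ in range(30): s=d/(1+c['k1']*(s@s))
    R=c['view'][:3,:3]; o=-R.T@c['view'][:3,3]; return o,R.T@np.array([*s,1])
def onz(c,uv,z):
    o,d=ray(c,uv); return o+d*(z-o[2])/d[2]
E
python3 - <<'E'
from h import *
o=get_obs(); print(o['clock'],o['eef_pos'],o['tool_rot'],o['grip_width'])
for n in ('scene','side','wrist'):
    c=camera(n); save(c,n+'0')
    R=c['view'][:3,:3]; print(n,-R.T@c['view'][:3,3],R[2],c['K'][0,0],c['k1'])
    for q in ['large_ring','small_ring','arc','disc','board_large','board_small','board_arc','board_disc','hammer','glue_bottle']:
        for d in silhouettes(q,c):
            v,u=np.nonzero(d['region']); print(q,round(d['conf'],2),d['bbox'],u.mean().round(1),v.mean().round(1),len(u),onz(c,(u.mean(),v.mean()),.02 if 'board' not in q else .006).round(3)[:2])
E
```

```text
0.0 [0.11376148 0.48623008 0.23040005] [ 1.14659262e-01  9.93404317e-01 -1.05174991e-03 -9.94827721e-05] 0.08538140330101887
scene [1.3816317  0.05065394 1.3626955 ] [-0.54312625 -0.06160327 -0.83738815] 426.6262729927474 -0.03139590286968626
large_ring 0.81 [280.5, 163.3, 309.4, 192.6] 292.6 177.1 483 [0.463 0.091]
small_ring 0.68 [231.5, 165.1, 249.5, 179.9] 240.6 173.7 198 [ 0.466 -0.108]
arc 0.66 [186.5, 138.5, 212.4, 152.0] 198.3 145.7 223 [ 0.347 -0.292]
arc 0.57 [176.3, 116.6, 200.4, 129.9] 186.0 121.6 174 [ 0.225 -0.366]
disc 0.5 [358.3, 199.7, 370.5, 209.9] 367.4 201.6 121 [0.546 0.369]
disc 0.47 [380.8, 183.3, 398.6, 200.5] 389.6 190.7 144 [0.491 0.454]
board_large 0.7 [282.7, 206.7, 317.4, 240.8] 300.6 222.9 977 [0.649 0.13 ]
board_large 0.15 [279.9, 164.0, 310.5, 192.4] 293.1 176.7 565 [0.452 0.093]
board_small 0.62 [142.7, 166.9, 183.6, 203.3] 163.0 185.3 894 [ 0.537 -0.397]
board_arc 0.86 [209.8, 201.2, 251.4, 242.5] 229.9 220.3 1044 [ 0.663 -0.123]
board_disc 0.68 [280.3, 166.0, 305.9, 191.1] 293.2 177.2 511 [0.454 0.094]
board_disc 0.63 [324.7, 154.8, 360.9, 181.3] 34
[... 670 characters left out ...]
, 368.4, 270.8, 384.0] 259.3 375.6 353 [0.483 0.454]
board_large 0.73 [182.5, 222.9, 227.9, 267.3] 205.0 245.1 1816 [0.645 0.137]
board_small 0.95 [237.6, 108.5, 279.1, 138.2] 258.9 122.6 762 [ 0.531 -0.389]
board_arc 0.94 [187.6, 160.0, 239.8, 192.6] 213.5 176.3 1089 [ 0.657 -0.113]
board_disc 0.66 [275.0, 278.6, 337.9, 335.6] 304.2 305.5 2482 [0.385 0.288]
hammer 0.62 [132.2, 159.8, 167.3, 244.1] 153.7 213.2 964 [0.802 0.052]
glue_bottle 0.78 [298.3, 68.6, 319.0, 115.5] 307.9 93.3 552 [ 0.348 -0.571]
wrist [0.04360267 0.50363955 0.37320548] [ 0.27648844 -0.064615   -0.95884256] 315.56965421449473 -0.0531831266499615
board_disc 0.89 [160.1, 316.7, 197.8, 347.5] 177.3 333.3 763 [0.337 0.318]
```

```bash
python3 - <<'E'
import cv2,numpy as np
a=cv2.imread('pics/scene0.png')[90:290,110:430]; b=cv2.imread('pics/side0.png')[60:384,120:400]
cv2.imwrite('pics/sc_crop.png',cv2.resize(a,(800,500),interpolation=3))
cv2.imwrite('pics/si_crop.png',cv2.resize(b,(518,600),interpolation=3))
E
```

```text
(no output)
```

View pics/sc_crop.png

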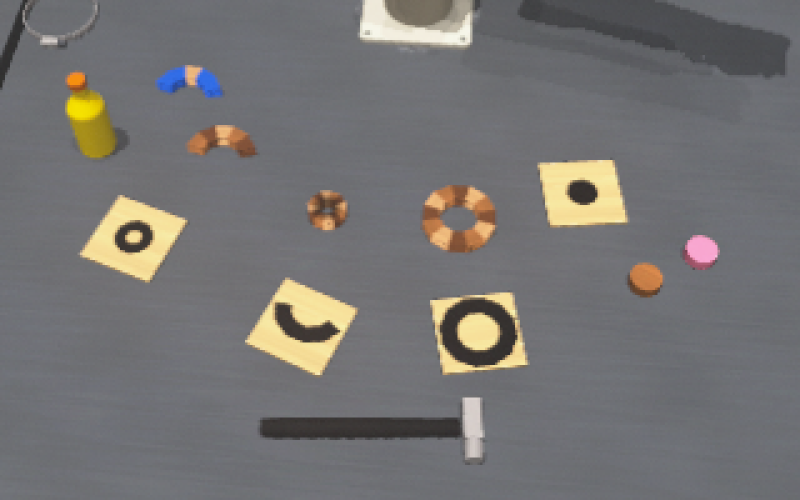

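View pics/si_crop.png

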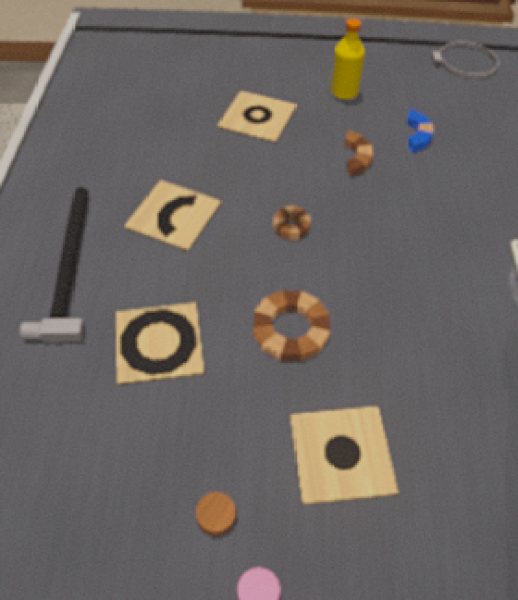

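The scene shows, in full pixels: large ring (293,177), small ring (241,174), brown arc (199,146), brown disc (368,202). The four boards are at disc (342,167), large (301,223), arc (230,220) and small (163,185). The pink disc (390,190) and blue arc (186,122) are decoys. Next I fit prism models to colour masks from both cameras.

```bash
cat > fit.py <<'E'
from h import *
from scipy.optimize import minimize
def ring(R,r): # 12-gon by flats, (outer, inner)
    a=np.radians(15+30*np.arange(13)); p=np.c_[np.cos(a),np.sin(a)]/np.cos(np.pi/12); return np.r_[p*R,(p*r)[::-1]]
a=np.radians(np.arange(-75,76,30)); _p=np.c_[np.cos(a),np.sin(a)]/np.cos(np.pi/12)
a2=np.linspace(0,2*np.pi,41)
SH=dict(large=ring(.055,.030),small=ring(.029,.012),arc=np.r_[_p*.055,(_p*.030)[::-1]],disc=.024*np.c_[np.cos(a2),np.sin(a2)])
def polys(sh,p,h):
    x,y,z,w=p; c,s=np.cos(w),np.sin(w); q=sh@np.array([[c,s],[-s,c]])+[x,y]
    B=np.c_[q,np.full(len(q),z)]; T=B+[0,0,h]
    if h==0: return [T]
    return [T,B]+[np.array([B[i],B[(i+1)%len(B)],T[(i+1)%len(B)],T[i]]) for i in range(len(B))]
S=6
def render(c,sh,p,h,box):
    l,t,r,b=box; im=np.zeros(((b-t)*S,(r-l)*S),np.uint8)
    for P in polys(sh,p,h):
        uv=np.array([px(c,v) for v in P]); m=np.round(((uv-[l,t]+.5)*S-.5)*16).astype(np.int32)
        cv2.fillPoly(im,[m],1,shift=4)
    return cv2.resize(im.astype(np.float32),None,fx=1/S,fy=1/S,interpolation=cv2.INTER_AREA)
def fit(views,sh,p0,h,free=(0,1,2,3)):
    # views: list of (cam, softmask fn(img)->float, box)
    free=list(free); data=[(c,f(c['image'][b[1]:b[3],b[0]:b[2]].astype(float)),b) for c,f,b in views]
    def cost(q):
        p=np.array(p0,float); p[free]=q
        return sum(np.abs(render(c,sh,p,h,b)-m).sum()/max(m.sum(),1) for c,m,b in data)
    x0=np.array(p0,float)[free]; st=np.array([.008,.008,.008,.25])[free]
    best=None
    for k in range(2):
        r=minimize(cost,x0,method='Nelder-Mead',options=dict(initial_simplex=np.vstack([x0]+[x0+np.eye(len(x0))[i]*st[i]/(k+1) for i in range(len(x0))]),xatol=1e-4,fatol=1e-3,maxiter=150)); x0=r.x
    p=np.array(p0,float); p[free]=r.x; return p,r.fun
def wood(im): # saturated vs grey table
    s=(im.max(2)-im.min(2))/(im.max(2)+1); return np.clip((s-.2)/.2,0,1)
def black(im): # dark neutral within board crop; board bright
    return np.clip((120-im.max(2))/60,0,1)
def box(c,P,m):
    u,v=px(c,P); return [max(0,int(u-m)),max(0,int(v-m)),min(512,int(u+m)),min(384,int(v+m))]
E
cat > m1.py <<'E'
from fit import *
cs=[camera('scene'),camera('side')]
for c in cs: save(c,'f%d'%c['shot'])
parts=dict(large=(.457,.097,0),small=(.461,-.102,0),arc=(.32,-.285,0),disc=(.541,.374,0))
boards=dict(large=(.647,.134,0),small=(.534,-.393,0),arc=(.66,-.118,0),disc=(.386,.285,0))
half=dict(large=.068,small=.04,arc=.045,disc=.036)
def tri(us):
    A=np.zeros((3,3));b=np.zeros(3)
    for c,uv in us:
        o,d=ray(c,uv); d/=np.linalg.norm(d); M=np.eye(3)-np.outer(d,d); A+=M;b+=M@o
    return np.linalg.solve(A,b)
for k,(x,y,w) in parts.items():
    cen=(x+ (0.03 if k=='arc' else 0),y,.01)
    vs=[(c,wood,box(c,cen,half[k]/np.linalg.norm(c['view'][:3,3]+c['view'][:3,:3]@cen)*c['K'][0,0]*1.15)) for c in cs]
    if k=='arc':
        for w0 in (-2.4,-1,0,1,2.4,3.14):
            x0=np.array([.345,-.285])-.038*np.array([np.cos(w0),np.sin(w0)])
            p,f=fit(vs,SH[k],[*x0,0,w0],.02); print(k,p.round(4),round(f,3))
    else:
        p,f=fit(vs,SH[k],[x,y,0,w],.02,(0,1,2) if k=='disc' else (0,1,2,3)); print(k,p.round(4),round(f,3))
for k,(x,y,w) in boards.items():
    def f(c):
        # dark pixels enclosed by board
        def g(im):
            s=(wood(im)>.5).astype(np.uint8); cn,_=cv2.findContours(s,cv2.RETR_EXTERNAL,2); m=np.zeros_like(s); cv2.drawContours(m,[max(cn,key=cv2.contourArea)],-1,1,-1)
            return black(im)*cv2.erode(m,np.ones((3,3)))
        return g
    cen=(x,y,.006); vs=[(c,f(c),box(c,cen,.09/np.linalg.norm(c['view'][:3,3]+c['view'][:3,:3]@cen)*c['K'][0,0])) for c in cs]
    if k=='arc':
        for w0 in (-2.4,-1,0,1,2.4,3.14):
            x0=np.array([x,y])-.035*np.array([np.cos(w0),np.sin(w0)])
            p,e=fit(vs,SH[k],[*x0,.006,w0],0); print('B',k,p.round(4),round(e,3))
    else:
        p,e=fit(vs,SH[k],[x,y,.006,0],0,(0,1,2)); print('B',k,p.round(4),round(e,3))
E
python3 m1.py
```

```text
large [ 0.4544  0.0932 -0.0015  0.045 ] 0.073
small [ 0.4585 -0.1091 -0.0009  0.2747] 0.107
arc [ 3.6990e-01 -2.9280e-01 -1.5000e-03 -3.1189e+00] 0.113
arc [ 0.3055 -0.2574  0.012  -0.7002] 1.313
arc [ 0.3097 -0.2864  0.0055 -0.0702] 1.263
arc [ 0.306  -0.3204  0.0102  1.0246] 1.208
arc [ 3.7000e-01 -2.9280e-01 -1.6000e-03  3.1786e+00] 0.114
arc [ 3.6970e-01 -2.9260e-01 -1.9000e-03  3.1732e+00] 0.115
disc [ 0.5385  0.3732 -0.0014  0.    ] 0.09
B large [ 0.559   0.3233 -0.2376  0.    ] 1.0
B small [ 0.5333 -0.3956  0.0074  0.    ] 1.374
B arc [ 0.7074 -0.1071  0.0053 -2.726 ] 2.454
B arc [ 0.6308 -0.1122  0.0054 -0.3764] 0.813
B arc [ 0.6312 -0.1099  0.0059 -0.3573] 0.824
B arc [ 0.6297 -0.1128  0.0011 -0.3853] 0.804
B arc [ 0.6945 -0.1539  0.0036  2.8038] 2.462
B arc [ 7.0480e-01 -1.2230e-01 -9.0000e-04  3.3514e+00] 2.447
B disc [ 3.831e-01  2.829e-01 -1.000e-04  0.000e+00] 0.552
```

Part fits are consistent: heights agree with 0 to within 2 mm, residuals about 10%. The mask for the boards needs mending.

```bash
cat > m2.py <<'E'
from fit import *
cs=[camera('scene'),camera('side')]
boards=dict(large=(.647,.134,0),small=(.534,-.393,0),arc=(.631,-.112,-.37),disc=(.386,.285,0))
cen=dict(boards,arc=(.66,-.118,0))
def g(im):
    s=(wood(im)>.5).astype(np.uint8); cn,_=cv2.findContours(s,cv2.RETR_EXTERNAL,2); m=np.zeros_like(s); q=cv2.convexHull(max(cn,key=cv2.contourArea))
    cv2.fillPoly(m,[q],1); m=cv2.erode(m,np.ones((3,3)))
    v=im.max(2); hi=np.percentile(v[m>0],90); lo=np.percentile(v[m>0],2)
    return np.clip((hi*.85-v)/(hi*.85-lo),0,1)*m
for k,(x,y,w) in boards.items():
    P=np.array([*cen[k][:2],.006]); vs=[(c,g,box(c,P,.072/np.linalg.norm(c['view'][:3,3]+c['view'][:3,:3]@P)*c['K'][0,0])) for c in cs]
    p,e=fit(vs,SH[k],[x,y,.006,w],0,(0,1,2,3) if k=='arc' else (0,1,2)); print('B',k,p.round(4),round(e,3))
    for v in vs: # single-view
        p,e=fit([v],SH[k],[x,y,.006,w],0,(0,1,3) if k=='arc' else (0,1)); print('   ',p.round(4),round(e,3))
E
python3 m2.py
```

```text
B large [0.6454 0.1314 0.0035 0.    ] 0.365
    [0.6467 0.1313 0.006  0.    ] 0.129
    [0.6451 0.1313 0.006  0.    ] 0.248
B small [ 0.5323 -0.3986  0.0044  0.    ] 0.721
    [ 0.5327 -0.3982  0.006   0.    ] 0.175
    [ 0.5325 -0.3975  0.006   0.    ] 0.555
B arc [ 0.6306 -0.1116  0.0051 -0.3788] 0.482
    [ 0.6314 -0.1104  0.006  -0.3552] 0.119
    [ 0.629  -0.1092  0.006  -0.3507] 0.361
B disc [0.3829 0.2835 0.0026 0.    ] 0.302
    [0.3852 0.2824 0.006  0.    ] 0.131
    [0.3831 0.2832 0.006  0.    ] 0.18
```

>>> {"method": "drive_tool", "body": {"increments": [[[38.6,-10.3,-8],[0,0,-3.8],1],[[38.6,-10.3,-8],[0,0,-3.8],1],[[38.6,-10.3,-8],[0,0,-3.8],1],[[38.6,-10.3,-8],[0,0,-3.8],1],[[38.6,-10.3,-8],[0,0,-3.8],1],[[38.6,-10.3,-8],[0,0,-3.8],1],[[38.6,-10.3,-8],[0,0,-3.8],1],[[38.6,-10.3,-8],[0,0,-3.8],1]]}}

```text
clock: 2.52
eef_pos: [0.4245, 0.4036, 0.167]
tool_rot: [0.373, 0.928, 0.0, 0.0]
ft_force: [-0.1, 1.5, 0.9]
grip_width: 0.0853
grasp_force: 0.0
```

>>> {"method": "drive_tool", "body": {"increments": [[[38.6,-10.3,-8],[0,0,-3.8],1],[[38.6,-10.3,-8],[0,0,-3.8],1],[[38.6,-10.3,-8],[0,0,-3.8],1],[[0,0,0],[0,0,0],1],[[0,0,0],[0,0,0],1]]}}

```text
clock: 2.93
eef_pos: [0.5399, 0.3717, 0.141]
tool_rot: [0.463, 0.886, -0.001, -0.001]
ft_force: [-0.0, 0.8, 0.0]
grip_width: 0.0856
grasp_force: 0.0
```

```bash
cat > st.py <<'E'
from h import *
from scipy.spatial.transform import Rotation as Ro
def st():
    o=get_obs(); R=Ro.from_quat(o['tool_rot']).as_matrix(); y=R[:,1]
    print('t',round(o['clock'],2),'tcp mm',(np.array(o['eef_pos'])*1e3).round(1),'yaz',np.degrees(np.arctan2(y[1],y[0])).round(1),'z',R[:,2].round(3),'j',np.round(o['joint_pos'],3),'w',round(o['grip_width']*1e3,1),'gf',o['grasp_force'],'ft',np.round(o['ft_force'],1))
E
python3 - <<'E'
from st import *; from fit import *
st(); c=camera('wrist'); save(c,'w1')
P=(.5385,.3732,.01); print(px(c,P))
b=box(c,P,70); print(b, fit([(c,wood,b)],SH['disc'],[.5385,.3732,0,0],.02,(0,1)))
E
```

```text
t 2.93 tcp mm [539.9 371.7 141. ] yaz 34.8 z [-0.003 -0.002 -1.   ] j [0.603 0.6   0.317 1.29  0.    1.566] w 85.6 gf 0.0 ft [-0.   0.8  0. ]
[256.46025846 175.74318256]
[186, 105, 326, 245] (array([0.53916751, 0.37429657, 0.        , 0.        ]), np.float64(0.04179403355191056))
```

>>> {"method": "drive_tool", "body": {"increments": [[[-0.9,2.3,-40],[0,0,0],1],[[0,0,-40],[0,0,0],1],[[0,0,-35],[0,0,0],1],[[0,0,-17],[0,0,0],1],[[0,0,-7],[0,0,0],1],[[0,0,0],[0,0,0],1],[[0,0,0],[0,0,0],0],[[0,0,0],[0,0,0],0]]}}

```text
clock: 3.65
eef_pos: [0.5388, 0.3775, 0.0071]
tool_rot: [0.461, 0.887, 0.002, 0.001]
ft_force: [-0.6, 0.2, -0.0]
grip_width: 0.064
grasp_force: 0.0
```

>>> {"method": "drive_tool", "body": {"increments": [[[0,0,0],[0,0,0],0],[[0,0,0],[0,0,0],0],[[0,0,0],[0,0,0],0],[[0,0,0],[0,0,0],0],[[0,0,0],[0,0,0],0],[[0,0,0],[0,0,0],0]]}}

```text
clock: 4.15
eef_pos: [0.5393, 0.3772, 0.0075]
tool_rot: [0.461, 0.887, 0.003, 0.001]
ft_force: [-1.4, 0.2, 5.6]
grip_width: 0.0452
grasp_force: 61.8
```

>>> {"method": "drive_tool", "body": {"increments": [[[0,0,25],[0,0,0],0],[[0,0,25],[0,0,0],0],[[-31,-19,0],[0,0,0],0],[[-31,-19,0],[0,0,0],0],[[-31,-19,0],[0,0,0],0],[[-31,-19,0],[0,0,0],0],[[-31,-19,0],[0,0,0],0],[[0,0,0],[0,0,0],0]]}}

```text
clock: 4.82
eef_pos: [0.3728, 0.274, 0.0525]
tool_rot: [0.461, 0.887, -0.006, -0.003]
ft_force: [-1.3, -1.7, -0.6]
grip_width: 0.0453
grasp_force: 61.4
```

```bash
python3 - <<'E'
from st import *
st(); c=camera('wrist'); save(c,'w2'); c=camera('side'); save(c,'s2')
a=cv2.imread('pics/w2.png'); b=cv2.imread('pics/s2.png')[200:384,180:380]
cv2.imwrite('pics/c2.png',cv2.resize(np.hstack([a,cv2.resize(b,(417,384))]),(800,331)))
E
```

```text
t 4.82 tcp mm [372.8 274.   52.5] yaz 35.1 z [-0.012 -0.008 -1.   ] j [ 0.634  0.342 -0.364  0.878  0.     1.593] w 45.3 gf 61.4439582824707 ft [-1.3 -1.7 -0.6]
```

View pics/c2.png

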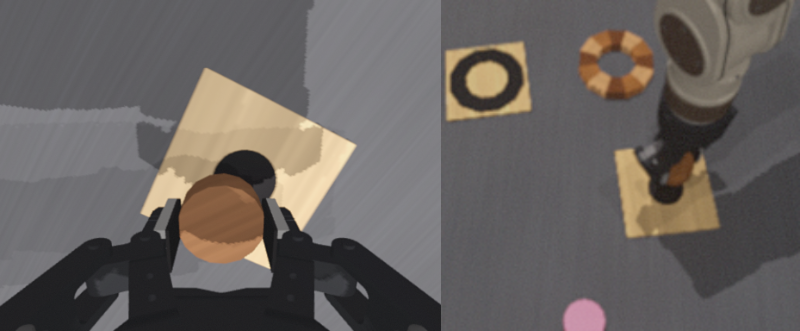

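The wrist view shows the disc held level between the fingers, up and left of the black spot (spot about (245,170) in the crop). Now I'll settle and see where it really stands.

>>> {"method": "drive_tool", "body": {"increments": [[[0,0,0],[0,0,0],0],[[0,0,0],[0,0,0],0]]}}

```text
clock: 5.08
eef_pos: [0.3849, 0.2824, 0.0555]
tool_rot: [0.462, 0.887, 0.002, 0.001]
ft_force: [0.6, -0.4, -1.1]
grip_width: 0.0455
grasp_force: 61.4
```

```bash
python3 - <<'E'
from st import *; from fit import *
st(); c=camera('wrist'); save(c,'w3')
def brown(im):
    # darker/redder than board: R-B ratio & value
    h=cv2.cvtColor(im.astype(np.uint8),cv2.COLOR_RGB2HSV).astype(float); return ((h[:,:,1]>115)&(h[:,:,2]>50)).astype(float)
o=np.array(get_obs()['eef_pos']); P=np.array([o[0],o[1],o[2]+.003]); b=box(c,P,75)
z=o[2]-.0075; print(fit([(c,brown,b)],SH['disc'],[o[0],o[1],z,0],.02,(0,1)))
m=brown(c['image']); cv2.imwrite('pics/m3.png',m*255)
E
```

```text
t 5.08 tcp mm [384.9 282.4  55.5] yaz 35.0 z [ 0.003  0.002 -1.   ] j [ 0.633  0.35  -0.342  0.874 -0.     1.593] w 45.5 gf 61.444852352142334 ft [ 0.6 -0.4 -1.1]
(array([0.38671916, 0.28034477, 0.04770044, 0.        ]), np.float64(0.06216931230858129))[ WARN:0@2.258] global loadsave.cpp:1063 imwrite_ Unsupported depth image for selected encoder is fallbacked to CV_8U.
```

>>> {"method": "drive_tool", "body": {"increments": [[[-2.5,2.7,-22],[0,0,0],0],[[0,0,-13],[0,0,0],0],[[0,0,-6.5],[0,0,0],0],[[0,0,0],[0,0,0],0],[[0,0,0],[0,0,0],0],[[0,0,0],[0,0,0],0]]}}

```text
clock: 5.63
eef_pos: [0.3801, 0.2837, 0.0131]
tool_rot: [0.462, 0.887, -0.001, -0.001]
ft_force: [-2.5, -1.4, 5.2]
grip_width: 0.0457
grasp_force: 67.3
```

>>> {"method": "drive_tool", "body": {"increments": [[[0,0,0],[0,0,0],0.85],[[0,0,0],[0,0,0],0.85],[[0,0,0],[0,0,0],0.85],[[0,0,0],[0,0,0],0.85],[[0,0,30],[0,0,0],0.85],[[0,0,40],[0,0,0],0.85],[[0,0,40],[0,0,0],1],[[6.4,-38.5,0],[0,0,-6.5],1]]}}

```text
clock: 6.3
eef_pos: [0.392, 0.2528, 0.1308]
tool_rot: [0.509, 0.861, 0.009, 0.003]
ft_force: [3.2, 0.8, 0.4]
grip_width: 0.0855
grasp_force: 0.0
```

>>> {"method": "drive_tool", "body": {"increments": [[[6.4,-38.5,0],[0,0,-6.5],1],[[6.4,-38.5,0],[0,0,-6.5],1],[[6.4,-38.5,0],[0,0,-6.5],1],[[6.4,-38.5,0],[0,0,-6.5],1],[[0,0,0],[0,0,0],1],[[0,0,0],[0,0,0],1],[[0,0,0],[0,0,0],1]]}}

```text
clock: 6.88
eef_pos: [0.4123, 0.0911, 0.1229]
tool_rot: [0.691, 0.722, 0.0, -0.0]
ft_force: [-0.9, -0.1, -0.0]
grip_width: 0.0855
grasp_force: 0.0
```

```bash
python3 - <<'E'
from st import *; from fit import *
st(); c=camera('wrist'); save(c,'w4')
P=(.4544,.0932,.01); b=box(c,P,110); print(b, fit([(c,wood,b)],SH['large'],[.4544,.0932,0,.045],.02,(0,1,3)))
cs=[camera('scene'),camera('side')]
for c in cs:
    save(c,'d%d'%c['shot']); print([ (d['conf'],onz(c,np.mean(np.nonzero(d['region'])[::-1],axis=1),.02)) for d in silhouettes('disc',c)])
def brown(im):
    h=cv2.cvtColor(im.astype(np.uint8),cv2.COLOR_RGB2HSV).astype(float); return ((h[:,:,1]>115)&(h[:,:,2]>50)).astype(float)
print(fit([(c,brown,box(c,(.384,.283,.016),[14,24][i])) for i,c in enumerate(cs)],SH['disc'],[.384,.283,.006,0],.02,(0,1,2)))
a=cv2.imread('pics/w4.png'); b=cv2.imread('pics/d%d.png'%cs[1]['shot'])[200:384,180:380]
cv2.imwrite('pics/c4.png',cv2.resize(np.hstack([a,cv2.resize(b,(417,384))]),(800,331)))
E
```

```text
t 6.88 tcp mm [412.3  91.1 122.9] yaz 2.5 z [ 0.     0.001 -1.   ] j [ 0.217  0.173 -0.38   1.017  0.     1.744] w 85.5 gf 0.0 ft [-0.9 -0.1 -0. ]
[196, 73, 416, 293] (array([ 0.45541833,  0.09480322,  0.        , -0.00379107]), np.float64(0.12905616863174388))
[(0.56, array([0.38507388, 0.27953994, 0.02      ]))]
[(0.77, array([0.38186263, 0.28315299, 0.02      ])), (0.7, array([0.48224046, 0.45420695, 0.02      ]))]
(array([0.38080261, 0.28039324, 0.00286601, 0.        ]), np.float64(0.1499107609538608))
```

View pics/c4.png

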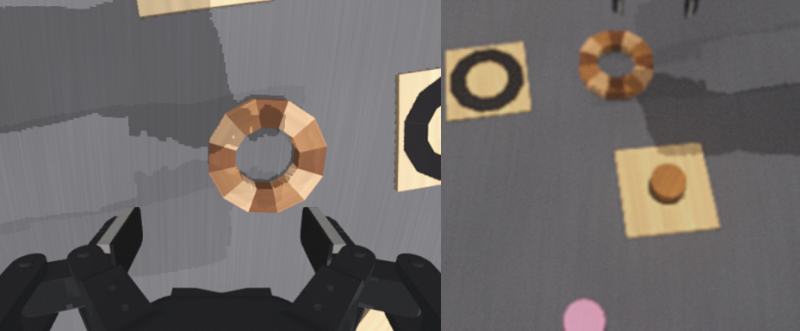

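Disc lies on its silhouette. Ring is where expected; descend and pinch its near wall.

>>> {"method": "drive_tool", "body": {"increments": [[[0.3,0.8,-40],[0,0,0],1],[[0,0,-40],[0,0,0],1],[[0,0,-25],[0,0,0],1],[[0,0,-10],[0,0,0],1],[[0,0,-4],[0,0,0],1],[[0,0,0],[0,0,0],0],[[0,0,0],[0,0,0],0],[[0,0,0],[0,0,0],0]]}}

```text
clock: 7.8
eef_pos: [0.4136, 0.0924, 0.0049]
tool_rot: [0.691, 0.723, 0.001, 0.001]
ft_force: [-0.3, -0.3, 0.9]
grip_width: 0.0516
grasp_force: 0.0
```

>>> {"method": "drive_tool", "body": {"increments": [[[0,0,0],[0,0,0],0],[[0,0,0],[0,0,0],0],[[0,0,0],[0,0,0],0],[[0,0,0],[0,0,0],0],[[0,0,0],[0,0,0],0],[[0,0,0],[0,0,0],0],[[0,0,0],[0,0,0],0]]}}

```text
clock: 8.38
eef_pos: [0.413, 0.092, 0.0051]
tool_rot: [0.691, 0.722, 0.001, 0.0]
ft_force: [-1.9, 1.2, 7.7]
grip_width: 0.024
grasp_force: 54.7
```

>>> {"method": "drive_tool", "body": {"increments": [[[0,0,20],[0,0,0],0],[[0,0,25],[0,0,0],0],[[31.8,6.2,0],[0,0,0],0],[[31.8,6.2,0],[0,0,0],0],[[31.8,6.2,0],[0,0,0],0],[[31.8,6.2,0],[0,0,0],0],[[31.8,6.2,0],[0,0,0],0],[[31.8,6.2,0],[0,0,0],0]]}}

```text
clock: 9.05
eef_pos: [0.6046, 0.1292, 0.0492]
tool_rot: [0.691, 0.722, 0.0, 0.0]
ft_force: [0.3, 0.4, -0.7]
grip_width: 0.0242
grasp_force: 55.5
```

>>> {"method": "drive_tool", "body": {"increments": [[[0,0,0],[0,0,0],0],[[0,0,0],[0,0,0],0],[[0,0,0],[0,0,0],0]]}}

```text
clock: 9.3
eef_pos: [0.602, 0.1287, 0.0483]
tool_rot: [0.691, 0.723, -0.001, -0.001]
ft_force: [-0.3, 1.4, -1.4]
grip_width: 0.0242
grasp_force: 55.6
```

```bash
python3 - <<'E'
from st import *; from fit import *
st(); c=camera('wrist'); save(c,'w5'); s=camera('side'); save(s,'s5')
o=np.array(get_obs()['eef_pos'])
def brown(im):
    h=cv2.cvtColor(im.astype(np.uint8),cv2.COLOR_RGB2HSV).astype(float); return ((h[:,:,1]>105)&(h[:,:,2]>50)).astype(float)
print(px(c,o+[.0425,.002,.01]))
a=cv2.imread('pics/w5.png'); b=cv2.imread('pics/s5.png')[170:320,120:330]
cv2.imwrite('pics/c5.png',cv2.resize(np.hstack([a,cv2.resize(b,(538,384))]),(800,293)))
E
```

```text
t 9.3 tcp mm [602.  128.7  48.3] yaz 2.5 z [-0.002 -0.    -1.   ] j [0.211 0.597 0.054 1.03  0.    1.737] w 24.2 gf 55.63805441139266 ft [-0.3  1.4 -1.4]
[346.4061839  255.75846258]
```

View pics/c5.png

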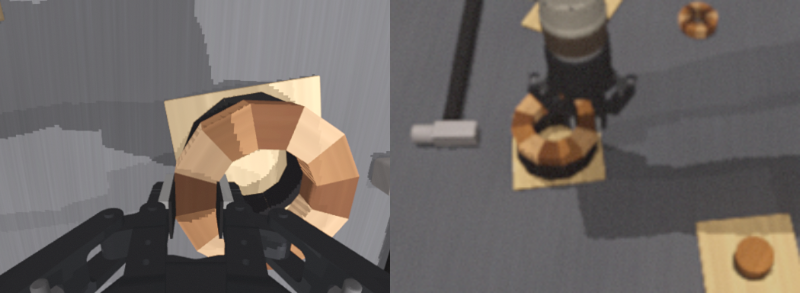

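The large ring hangs level above its board. Lowering and releasing, then on towards the small ring.

>>> {"method": "drive_tool", "body": {"increments": [[[1.3,0.7,-20],[0,0,0],0],[[0,0,-11],[0,0,0],0],[[0,0,-5.5],[0,0,0],0],[[0,0,0],[0,0,0],0],[[0,0,0],[0,0,0],0],[[0,0,0],[0,0,0],0]]}}

```text
clock: 9.9
eef_pos: [0.6042, 0.1297, 0.0125]
tool_rot: [0.691, 0.723, -0.0, -0.0]
ft_force: [-0.7, -0.6, -0.2]
grip_width: 0.0243
grasp_force: 56.6
```

>>> {"method": "drive_tool", "body": {"increments": [[[0,0,0],[0,0,0],0.7],[[0,0,0],[0,0,0],0.7],[[0,0,0],[0,0,0],0.7],[[0,0,0],[0,0,0],0.7],[[0,0,25],[0,0,0],0.7],[[0,0,40],[0,0,0],0.7],[[0,0,40],[0,0,0],1]]}}

```text
clock: 10.48
eef_pos: [0.6029, 0.1294, 0.1167]
tool_rot: [0.691, 0.723, -0.002, -0.001]
ft_force: [1.4, 0.4, -0.0]
grip_width: 0.0701
grasp_force: 0.0
```

>>> {"method": "drive_tool", "body": {"increments": [[[-20.6,-34.1,0],[0,0,-2.4],1],[[-20.6,-34.1,0],[0,0,-2.4],1],[[-20.6,-34.1,0],[0,0,-2.4],1],[[-20.6,-34.1,0],[0,0,-2.4],1],[[-20.6,-34.1,0],[0,0,-2.4],1],[[-20.6,-34.1,0],[0,0,-2.4],1],[[-20.6,-34.1,0],[0,0,-2.4],1],[[0,0,0],[0,0,0],1]]}}

```text
clock: 11.15
eef_pos: [0.4563, -0.1137, 0.1174]
tool_rot: [0.792, 0.61, -0.002, 0.0]
ft_force: [-0.7, 0.7, -0.4]
grip_width: 0.0851
grasp_force: 0.0
```

>>> {"method": "drive_tool", "body": {"increments": [[[0,0,0],[0,0,0],1],[[0,0,0],[0,0,0],1]]}}

```text
clock: 11.32
eef_pos: [0.4608, -0.109, 0.1177]
tool_rot: [0.79, 0.614, 0.001, 0.0]
ft_force: [-0.4, -1.3, 0.1]
grip_width: 0.0855
grasp_force: 0.0
```

```bash
python3 - <<'E'
from st import *; from fit import *
st(); c=camera('wrist'); save(c,'w6')
P=(.4585,-.1091,.01); b=box(c,P,70); print(b, fit([(c,wood,b)],SH['small'],[.4585,-.1091,0,.275],.02,(0,1,3)))
cs=[camera('scene'),camera('side')]
def brown(im):
    h=cv2.cvtColor(im.astype(np.uint8),cv2.COLOR_RGB2HSV).astype(float); return ((h[:,:,1]>105)&(h[:,:,2]>50)).astype(float)
for c in cs:
    save(c,'d%d'%c['shot']); print([ (d['conf'],onz(c,np.mean(np.nonzero(d['region'])[::-1],axis=1),.02)) for d in silhouettes('large_ring',c)])
a=cv2.imread('pics/d%d.png'%cs[0]['shot'])[195:255,270:330]; b=cv2.imread('pics/d%d.png'%cs[1]['shot'])[210:280,170:240]
cv2.imwrite('pics/c6.png',np.hstack([cv2.resize(a,(330,330)),cv2.resize(b,(330,330))]))
E
```

```text
t 11.32 tcp mm [ 460.8 -109.   117.7] yaz -14.3 z [ 0.001  0.    -1.   ] j [-2.330e-01  2.720e-01 -2.650e-01  1.033e+00  1.000e-03  1.588e+00] w 85.5 gf 0.0 ft [-0.4 -1.3  0.1]
[183, 116, 323, 256] (array([ 0.45964475, -0.10750412,  0.        ,  0.17578473]), np.float64(0.049601511783695575))
[(0.82, array([0.64992332, 0.13048599, 0.02      ])), (0.38, array([ 0.54664866, -0.39228749,  0.02      ]))]
[(0.65, array([0.64378792, 0.13559305, 0.02      ]))]
```

View pics/c6.png

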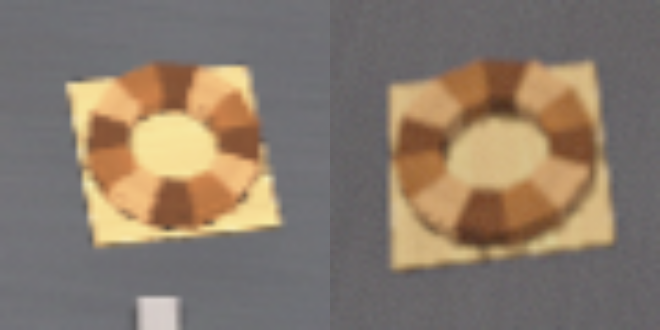

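The large ring covers its silhouette, centred in both views. Now the small ring.

>>> {"method": "drive_tool", "body": {"increments": [[[-1.2,1.3,-39],[0,0,-4],1],[[0,0,-39],[0,0,0],1],[[0,0,-24],[0,0,0],1],[[0,0,-9],[0,0,0],1],[[0,0,-4],[0,0,0],1],[[0,0,0],[0,0,0],0],[[0,0,0],[0,0,0],0],[[0,0,0],[0,0,0],0]]}}

```text
clock: 12.23
eef_pos: [0.4611, -0.1079, 0.0045]
tool_rot: [0.81, 0.586, 0.001, 0.001]
ft_force: [-0.9, 0.3, -0.9]
grip_width: 0.0563
grasp_force: 63.5
```

>>> {"method": "drive_tool", "body": {"increments": [[[0,0,0],[0,0,0],0],[[0,0,0],[0,0,0],0],[[0,0,0],[0,0,0],0],[[0,0,0],[0,0,0],0]]}}

```text
clock: 12.57
eef_pos: [0.4611, -0.108, 0.0044]
tool_rot: [0.81, 0.586, 0.002, 0.002]
ft_force: [-0.0, 0.7, 7.1]
grip_width: 0.0565
grasp_force: 64.2
```

>>> {"method": "drive_tool", "body": {"increments": [[[0,0,22],[0,0,0],0],[[0,0,23],[0,0,0],0],[[8.9,-36.2,0],[0,0,0],0],[[8.9,-36.2,0],[0,0,0],0],[[8.9,-36.2,0],[0,0,0],0],[[8.9,-36.2,0],[0,0,0],0],[[8.9,-36.2,0],[0,0,0],0],[[8.9,-36.2,0],[0,0,0],0]]}}

```text
clock: 13.23
eef_pos: [0.5131, -0.327, 0.0484]
tool_rot: [0.81, 0.586, 0.0, 0.001]
ft_force: [1.8, 0.6, -0.3]
grip_width: 0.0563
grasp_force: 64.0
```

>>> {"method": "drive_tool", "body": {"increments": [[[8.9,-36.2,0],[0,0,0],0],[[8.9,-36.2,0],[0,0,0],0],[[0,0,0],[0,0,0],0],[[0,0,0],[0,0,0],0],[[0,0,0],[0,0,0],0]]}}

```text
clock: 13.65
eef_pos: [0.5298, -0.3971, 0.0473]
tool_rot: [0.811, 0.586, 0.0, -0.0]
ft_force: [-0.4, 0.7, -0.3]
grip_width: 0.0563
grasp_force: 64.0
```

```bash
python3 - <<'E'
from st import *
st(); c=camera('wrist'); save(c,'w7')
E
```

```text
t 13.65 tcp mm [ 529.8 -397.1   47.3] yaz -18.3 z [-0.     0.001 -1.   ] j [-0.643  0.681  0.207  1.097  0.     1.247] w 56.3 gf 63.99811690673232 ft [-0.4  0.7 -0.3]
```

View pics/w7.png

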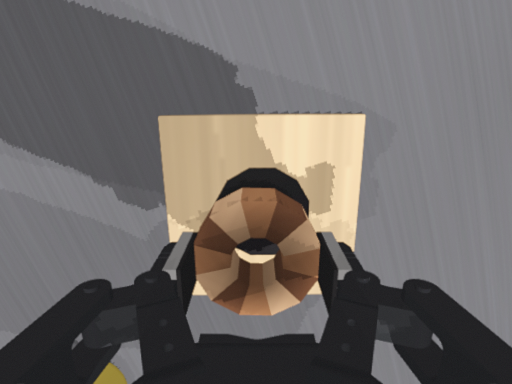

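The small ring is level in the grip and straight ahead of its silhouette sideways; only millimetres to shift.

>>> {"method": "drive_tool", "body": {"increments": [[[2.5,-0.7,-20],[0,0,0],0],[[0,0,-11],[0,0,0],0],[[0,0,-5.5],[0,0,0],0],[[0,0,0],[0,0,0],0],[[0,0,0],[0,0,0],0],[[0,0,0],[0,0,0],0]]}}

```text
clock: 14.2
eef_pos: [0.5327, -0.3971, 0.0109]
tool_rot: [0.81, 0.586, -0.0, -0.0]
ft_force: [-0.3, -0.2, -0.1]
grip_width: 0.0563
grasp_force: 64.0
```

>>> {"method": "drive_tool", "body": {"increments": [[[0,0,0],[0,0,0],0.95],[[0,0,0],[0,0,0],0.95],[[0,0,0],[0,0,0],0.95],[[0,0,0],[0,0,0],0.95],[[0,0,25],[0,0,0],0.95],[[0,0,40],[0,0,0],0.95],[[0,0,40],[0,0,0],1]]}}

```text
clock: 14.78
eef_pos: [0.5314, -0.397, 0.1148]
tool_rot: [0.81, 0.586, -0.001, -0.002]
ft_force: [0.5, -1.5, 0.3]
grip_width: 0.0858
grasp_force: 0.0
```

>>> {"method": "drive_tool", "body": {"increments": [[[-34.2,17.3,0],[0,0,3.3],1],[[-34.2,17.3,0],[0,0,3.3],1],[[-34.2,17.3,0],[0,0,3.3],1],[[-34.2,17.3,0],[0,0,3.3],1],[[-34.2,17.3,0],[0,0,3.3],1],[[-34.2,17.3,0],[0,0,3.3],1],[[0,0,0],[0,0,0],1],[[0,0,0],[0,0,0],1]]}}

```text
clock: 15.45
eef_pos: [0.3252, -0.2926, 0.1157]
tool_rot: [0.698, 0.716, -0.0, -0.001]
ft_force: [0.5, -0.4, 0.1]
grip_width: 0.0853
grasp_force: 0.0
```

```bash
python3 - <<'E'
from st import *; from fit import *
st(); c=camera('wrist'); save(c,'w8')
P=(.335,-.293,.01); b=box(c,P,95); print(b, fit([(c,wood,b)],SH['arc'],[.370,-.2928,0,3.17],.02,(0,1,3)))
cs=[camera('scene'),camera('side')]
for c in cs:
    save(c,'d%d'%c['shot']); print([ (d['conf'],onz(c,np.mean(np.nonzero(d['region'])[::-1],axis=1),.02)) for d in silhouettes('small_ring',c)])
a=cv2.imread('pics/d%d.png'%cs[0]['shot'])[155:215,133:193]; b=cv2.imread('pics/d%d.png'%cs[1]['shot'])[98:148,233:283]
cv2.imwrite('pics/c8.png',np.hstack([cv2.resize(a,(240,240)),cv2.resize(b,(240,240)),cv2.resize(cv2.imread('pics/w8.png'),(320,240))]))
E
```

```text
t 15.45 tcp mm [ 325.2 -292.6  115.7] yaz 1.5 z [-0.001  0.001 -1.   ] j [-0.733  0.211 -0.353  1.008  0.     0.813] w 85.3 gf 0.0 ft [ 0.5 -0.4  0.1]
[173, 91, 363, 281] (array([ 0.37239203, -0.29072123,  0.        ,  3.16700384]), np.float64(0.08991533413151066))
[(0.62, array([ 0.53403058, -0.39595307,  0.02      ])), (0.55, array([0.81236062, 0.01497148, 0.02      ]))]
[(0.63, array([ 0.53044443, -0.39010279,  0.02      ]))]
```

View pics/c8.png

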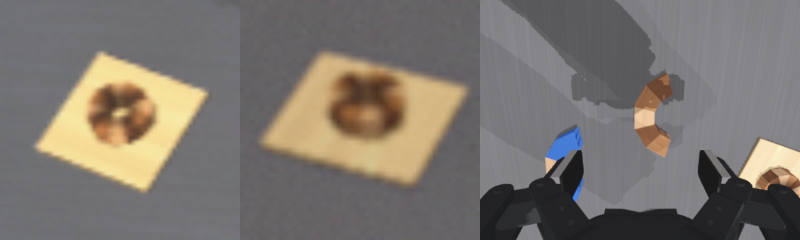

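The small ring is on its silhouette. The blue arc is close to the left finger, so I descend on the brown arc with a narrower opening.

>>> {"method": "drive_tool", "body": {"increments": [[[3.8,0,0],[0,0,0],0.6],[[0,0,-10],[0,0,0],0.6],[[0,0,-25],[0,0,0],0.6],[[0,0,-35],[0,0,0],0.6],[[0,0,-25],[0,0,0],0.6],[[0,0,-12],[0,0,0],0.6],[[0,0,-4],[0,0,0],0.6],[[0,0,0],[0,0,0],0.6]]}}

```text
clock: 16.37
eef_pos: [0.3314, -0.2938, 0.0036]
tool_rot: [0.697, 0.717, -0.0, -0.001]
ft_force: [-0.1, -0.2, 0.7]
grip_width: 0.0513
grasp_force: 0.0
```

>>> {"method": "drive_tool", "body": {"increments": [[[0,0,0],[0,0,0],0],[[0,0,0],[0,0,0],0],[[0,0,0],[0,0,0],0],[[0,0,0],[0,0,0],0],[[0,0,0],[0,0,0],0],[[0,0,0],[0,0,0],0],[[0,0,0],[0,0,0],0],[[0,0,0],[0,0,0],0]]}}

```text
clock: 17.03
eef_pos: [0.3323, -0.295, 0.0063]
tool_rot: [0.698, 0.716, 0.0, 0.002]
ft_force: [-1.6, 0.6, 6.6]
grip_width: 0.024
grasp_force: 69.7
```

>>> {"method": "drive_tool", "body": {"increments": [[[0,0,20],[0,0,0],0],[[0,0,30],[0,0,0],0],[[14.7,7.4,0],[0,0,6.86],0],[[14.7,7.4,0],[0,0,6.86],0],[[14.7,7.4,0],[0,0,6.86],0],[[14.7,7.4,0],[0,0,6.86],0],[[14.7,7.4,0],[0,0,6.86],0],[[14.7,7.4,0],[0,0,6.86],0]]}}

```text
clock: 17.7
eef_pos: [0.4207, -0.2495, 0.0555]
tool_rot: [0.399, 0.917, -0.0, 0.001]
ft_force: [-0.1, -0.2, -0.5]
grip_width: 0.0242
grasp_force: 69.4
```

>>> {"method": "drive_tool", "body": {"increments": [[[14.7,7.4,0],[0,0,6.86],0],[[14.7,7.4,0],[0,0,6.86],0],[[14.7,7.4,0],[0,0,6.86],0],[[14.7,7.4,0],[0,0,6.86],0],[[14.7,7.4,0],[0,0,6.86],0],[[14.7,7.4,0],[0,0,6.86],0],[[14.7,7.4,0],[0,0,6.86],0],[[14.7,7.4,0],[0,0,6.86],0]]}}

```text
clock: 18.37
eef_pos: [0.5382, -0.1902, 0.0553]
tool_rot: [-0.069, 0.998, -0.0, 0.001]
ft_force: [-0.7, -0.1, -1.0]
grip_width: 0.0239
grasp_force: 69.4
```

>>> {"method": "drive_tool", "body": {"increments": [[[14.7,7.4,0],[0,0,6.86],0],[[14.7,7.4,0],[0,0,6.86],0],[[14.7,7.4,0],[0,0,6.86],0],[[14.7,7.4,0],[0,0,6.86],0],[[14.7,7.4,0],[0,0,6.86],0],[[14.7,7.4,0],[0,0,6.86],0],[[14.7,7.4,0],[0,0,6.86],0],[[14.7,7.4,0],[0,0,6.86],0]]}}

```text
clock: 19.03
eef_pos: [0.6557, -0.1309, 0.0552]
tool_rot: [-0.521, 0.854, -0.0, 0.0]
ft_force: [-0.1, -0.3, -0.4]
grip_width: 0.0238
grasp_force: 69.4
```

>>> {"method": "drive_tool", "body": {"increments": [[[14.7,7.4,0],[0,0,6.86],0],[[0,0,0],[0,0,0],0],[[0,0,0],[0,0,0],0],[[0,0,0],[0,0,0],0]]}}

```text
clock: 19.37
eef_pos: [0.6688, -0.1241, 0.0547]
tool_rot: [-0.568, 0.823, 0.0, -0.0]
ft_force: [-0.2, -0.1, -0.2]
grip_width: 0.024
grasp_force: 69.4
```

```bash
python3 - <<'E'
from st import *
st(); c=camera('wrist'); save(c,'w9')
E
```

```text
t 19.37 tcp mm [ 668.8 -124.1   54.7] yaz 159.2 z [-0.001 -0.    -1.   ] j [-0.183  0.709  0.28   1.143 -0.    -1.391] w 24.0 gf 69.44322001654655 ft [-0.2 -0.1 -0.2]
```

View pics/w9.png

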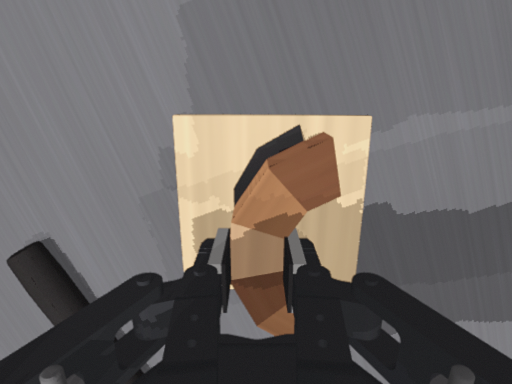

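The arc is held flat over its board and the black silhouette peeks out above it at about (275,150). I fit its pose in the hand before lowering.

```bash
python3 - <<'E'
from st import *; from fit import *
st(); c=camera('wrist')
def brown(im):
    h=cv2.cvtColor(im.astype(np.uint8),cv2.COLOR_RGB2HSV).astype(float); return ((h[:,:,1]>105)&(h[:,:,2]>60)).astype(float)
z=.0484; w=np.radians(-20.8); x0=np.array([.6688,-.1241])-.0425*np.array([np.cos(w),np.sin(w)])
b=[225,110,355,280]; m=brown(c['image'].astype(float))
p,e=fit([(c,brown,b)],SH['arc'],[*x0,z,w],.02,(0,1,3)); print(x0,p,np.degrees(p[3]),e)
l,t,r,bb=b; rr=render(c,SH['arc'],p,.02,b)
im=c['image'][t:bb,l:r,::-1].copy(); im2=im.copy(); im2[:,:,2]=np.maximum(im2[:,:,2],0)+0; im2[np.abs(rr-m[t:bb,l:r])>.5]=(255,0,255)
cv2.imwrite('pics/m9.png',cv2.resize(np.hstack([im,im2]),None,fx=2.5,fy=2.5))
E
```

```text
t 19.42 tcp mm [ 668.5 -124.4   54.7] yaz 159.2 z [-0.001 -0.    -1.   ] j [-0.184  0.709  0.28   1.143 -0.    -1.391] w 24.1 gf 69.44104115478694 ft [ 0.4  0.1 -0.4]
[ 0.62906991 -0.10900795] [ 0.62917924 -0.10894666  0.0484     -0.41967137] -24.045398470370923 0.37624992235512156
```

View pics/m9.png

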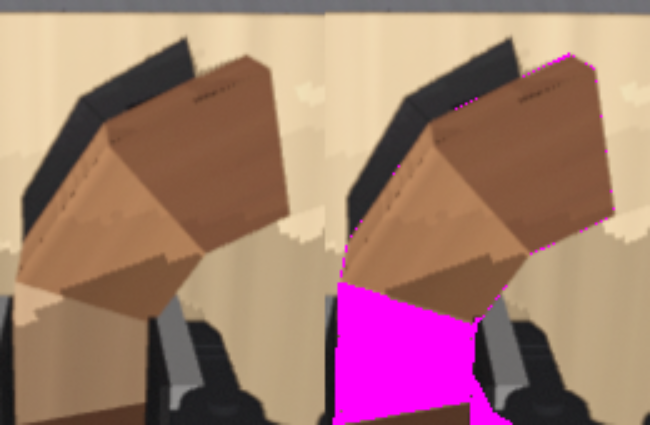

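>>> {"method": "drive_tool", "body": {"increments": [[[2.2,1.2,-20],[0,0,3.3],0],[[0,0,-13],[0,0,0],0],[[0,0,-6],[0,0,0],0],[[0,0,-3],[0,0,0],0],[[0,0,0],[0,0,0],0],[[0,0,0],[0,0,0],0],[[0,0,0],[0,0,0],0]]}}

```text
clock: 20.05
eef_pos: [0.6721, -0.1231, 0.0136]
tool_rot: [-0.592, 0.806, -0.001, 0.0]
ft_force: [0.6, 0.3, 0.0]
grip_width: 0.024
grasp_force: 69.4
```

>>> {"method": "drive_tool", "body": {"increments": [[[0,0,0],[0,0,0],0.6],[[0,0,0],[0,0,0],0.6],[[0,0,0],[0,0,0],0.6],[[0,0,0],[0,0,0],0.6],[[0,0,25],[0,0,0],0.6],[[0,0,40],[0,0,0],0.6],[[0,0,40],[0,0,0],0.6]]}}

```text
clock: 20.63
eef_pos: [0.67, -0.1224, 0.1168]
tool_rot: [-0.592, 0.806, 0.002, -0.002]
ft_force: [1.0, 0.1, 0.3]
grip_width: 0.0511
grasp_force: 0.0
```

>>> {"method": "drive_tool", "body": {"increments": [[[-35,10,10],[0,0,0],0.6],[[-35,10,10],[0,0,0],0.6],[[-35,10,10],[0,0,0],0.6],[[-35,10,10],[0,0,0],0.6],[[-35,10,10],[0,0,0],0.6],[[-35,10,10],[0,0,0],0.6],[[0,0,0],[0,0,0],0.6],[[0,0,0],[0,0,0],0.6]]}}

```text
clock: 21.3
eef_pos: [0.4608, -0.0624, 0.1791]
tool_rot: [-0.592, 0.806, -0.001, 0.001]
ft_force: [-0.0, -0.2, 0.9]
grip_width: 0.0513
grasp_force: 0.0
```

```bash
cat > m3.py <<'E'
from st import *; from fit import *
st(); cs=[camera('scene'),camera('side')]
for c in cs: save(c,'e%d'%c['shot'])
def brown(im):
    h=cv2.cvtColor(im.astype(np.uint8),cv2.COLOR_RGB2HSV).astype(float); return ((h[:,:,1]>120)&(h[:,:,2]>50)).astype(float)
T=dict(large=(.646,.1313,0),small=(.5325,-.398,-.3),arc=(.6305,-.110,-.36),disc=(.384,.283,0))
for k,(x,y,w) in T.items():
    P=np.array([x+(.035 if k=='arc' else 0),y-(.012 if k=='arc' else 0),.016])
    vs=[(c,brown,box(c,P,(.048 if k!='large' else .062)/np.linalg.norm(c['view'][:3,3]+c['view'][:3,:3]@P)*c['K'][0,0])) for c in cs]
    p,e=fit(vs,SH[k],[x,y,.006,w],.02); print(k,p.round(4),round(e,3))
a=cv2.imread('pics/e%d.png'%cs[0]['shot'])[110:290,130:400]; b=cv2.imread('pics/e%d.png'%cs[1]['shot'])[80:370,130:390]
cv2.imwrite('pics/c9.png',np.hstack([cv2.resize(a,(460,307)),cv2.copyMakeBorder(cv2.resize(b,(275,307)),0,0,0,0,0)]))
E
python3 m3.py
```

```text
t 21.3 tcp mm [460.8 -62.4 179.1] yaz 162.6 z [ 0.002 -0.    -1.   ] j [-0.135  0.201 -0.185  1.182 -0.    -1.402] w 51.3 gf 0.0 ft [-0.  -0.2  0.9]
large [0.6451 0.1312 0.0031 0.0175] 0.514
small [ 0.5309 -0.4003  0.0029  0.1091] 2.394
arc [ 0.6307 -0.1107  0.0042 -0.3254] 0.36
disc [0.3811 0.2813 0.0053 0.3188] 0.205
```

View pics/c9.png

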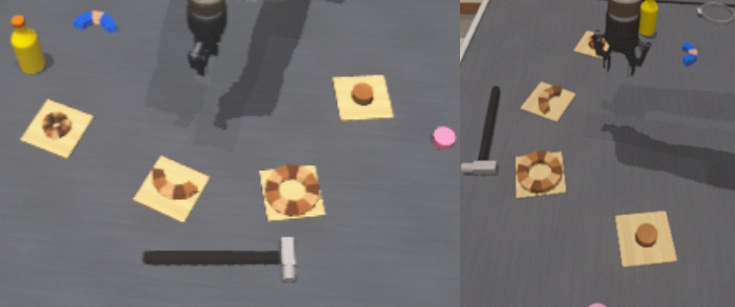

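All four parts lie centred on their silhouettes (fits within about 4 mm); the hammer, bottle, pink disc and blue arc show no sign of having moved. Handing in.

```bash
python3 -c "
from h import *
print(job_done())"
```

```text
the job is handed in; nothing more can be done
None
```

The job is handed in at about 21 s of the 99 s allowed: all four parts lie flat on their own boards, an estimated 4 mm or less off centre, the arc is turned to match its silhouette, and nothing else was moved; the judging result was not shown.

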